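# Close the bead annealer and set its vent lever

## Robot

A 7-joint arm with a two-finger parallel gripper is mounted at the origin on the work surface. World frame = base frame: x ahead of the robot, y to its left, z up, the work surface at z = 0. Lengths are in mm, angles in rad, forces in N, time in s.
With the tool pointing down it reaches from about 425 to 825 mm from the base axis. Payload 3.6 kg.
Tool frame: the origin (TCP) lies midway between the tips of the shut fingers; the grasp point (between the pads) lies 19 mm behind it (arm.grip_depth is the distance from the TCP to the grasp point, in mm); z points along the fingers, y is the line along which they close (so a half turn about z gives the same grasp; the last joint's range is limited). The gripper opens to 93 mm and grips with 3 to 60 N. Pads are 15 mm wide; open, the fingers measure 128 mm over their backs; the gripper's body (75 mm by 188 mm) begins 65 mm behind the grasp point.
Start: joints at [1.288, 0.615, -0.013, 1.423, 0.008, 1.103, -0.04], TCP at [165.105, -628.649, 192.64] pointing down, gripper open.
Joint ranges: [-3.12, 3.12], [-0.3, 2.06], [-1.34, 1.32], [0.26, 2.42], [-1.36, 4.5], [0.01, 1.98], [-2.84, 2.84]. Speed limits (rad/s): [2.79, 2.79, 3.14, 3.14, 3.14, 3.14, 3.14].

## Interface

Orientations are given as a unit quaternion [w, x, y, z].
In Python, from bench import arm gives the robot as it stands.
- The arm moves only by the shell command python3 -m pendant 'ROWS' [OPENING] [FORCE]. ROWS is JSON, a list of rows, each a list of 4 numbers: the shift along the tool's x, y, z normalised to -1 to 1, where 1 is 0.1 m, then the turn about the tool's z normalised to -1 to 1, where 1 is 1.5 rad. A call has 1 to 10 rows; each row is the pose to reach, as a shift and turn from the pose commanded when the call began, along the tool's axes at that moment; what a row does not reach only later rows make up. A row lasts 1/8 s, in which the tool goes at most 62.5 mm and 10.7 degrees, less where a joint would pass 70% of its speed; a pose out of reach is approached as far as the arm can. A call with a number of a shift or a turn outside -1 to 1 is refused whole. A call with a gripper value outside its range is refused whole. OPENING is the closure, from -1 (fully open) to 1 (shut), set as the call begins (- or left out, the last holds). The fingers move at their own pace and stop on an object; FORCE is the grip in N (left out, the last holds). Time passes only in rows, so rows that repeat a pose let the fingers close. It gives the time, the measured TCP pose, the force, the opening and the grip force at its end, in the units of the state.
- arm.get_obs(): the state, without advancing time (a new reading comes with each control period).
- arm.camera(name): name is "side" or "top" or "wrist"; returns the picture (384x512x3 uint8, red, green, blue); there is no depth.
- arm.get_calibration(name): a dict with "vfov" (degrees; the focal length in pixels is half the picture's height over the tangent of half this angle, whatever the lens; pixels are square), "cx", "cy" (the principal point, pixels), "extrinsics" (4x4, takes a point from world to camera coordinates). Camera axes: x right, y down, z forward; pixel columns grow to the right and rows downward; lengths in mm; the calibration is good to about 2 mm. A picture is of the moment at which its call begins: read the wrist's pose just before it. get_calibration takes no time and is no camera call; for the wrist camera it gives the pose at the moment of the call.
- arm.job_done(): hands the job in; it is judged then, once.
Trained networks look in the newest picture that a camera, given by its name, has taken for a name from the list of things; names that differ only in an ending like _2 or _b are one class to them, and where a whole thing is asked for, a point or a joint stands for the part that bears it (a point fixed in the world has none). Each returns a list of dicts, best first, with "score" (0 to 1); they miss things now and then, are a little off and sometimes report something else, mostly with a low value. They report only what shows in the picture. A call takes as long as a camera call.
- arm.silhouettes(camera, name): "region" (384x512 bool, what is visible of it) and "centre" ([row, column] in pixels, amid what is visible of it).
- arm.place_of(camera, name): "centre" ([row, column] in pixels: a listed point, or the origin of a listed thing).
The state is a dict: "t": time; "joints": joint angles; "dq": joint speeds; "tau": joint torques, N m; "tcp_pos": TCP position; "tool_rot": TCP orientation; "force": force on the tool from outside, world axes, zero at the start; "torque": the same for the moment, N m; "finger_gap": finger opening in mm; "grasp_force": force on a finger pad.
Only numpy, scipy, OpenCV 4.12 (cv2) and the standard library are available. Lean on these libraries where they do the work, as an engineer would, in place of code of your own. Each camera call takes 0.05 s, during which the arm holds its last target. There are 200 camera calls.

## Task

Close up the bead annealer for its slow cooling: slide the flat cover fully shut over the bead compartment. Then push the vent lever back, away from the robot, until you feel it press on the rubber nose of its stop screw (gently, do not force it), and bring it back to stand in line with the red pointer. Let go, and leave the jars, the cup, the lamp and the paddle where they are.

Things in the scene. Friction and masses are not known exactly. Their poses are not given: they have to be found in the camera images.
- annealer: orange kiln fixed on the bench, 260 mm along x, 270 mm along y, top 120 mm high; beyond it at +y a grey control end, 70 mm high (y 90 to 180 mm). Origin on the bench under the kiln; x points away from the robot across the kiln, y along it to the control end, z up. The bead compartment's mouth (130 x 90 mm) is in the top at y = -100 mm.
- cover (a joint): how far the aluminium cover is open, m: 0 fully shut (over the compartment, at the kiln's -y end, against its stop), up to 0.105 open; it grows along the annealer's +y. The cover is 154 x 125 x 8 mm, lies on the kiln's top between two low steel rails (12 mm high) and moves with about 3 N.
- cover_grip (a point): on the cover's wooden handle: an upright fin 60 mm along x, 14 mm thick along y, standing 34 mm above the cover at its centre. The point lies on its centre line, 20 mm above the cover's upper face and 14 mm below the fin's top. Axes as the annealer's.
- vent_lever (a joint): lean of the vent lever, rad: 0 upright, positive to the annealer's +x (away from the robot). It turns about the annealer's y through vent_hinge, with friction of about 2 N at the grip, and stays where left. It meets the rubber nose of the stop screw (on a spring, 4 N/mm, 8 mm travel) somewhere between 0.33 and 0.62 rad: its setting is not given and varies.
- lever_grip (a point): middle of the black cross grip on the lever's end, a bar 40 mm long along the annealer's y, 22 mm thick, 155 mm from the hinge; it tops a steel lever 14 x 12 mm. Its z axis points along the lever away from the hinge, y along the cross grip.
- vent_hinge (a point): the lever's hinge axis, 85 mm above the bench at the lever's plane. A brass bracket 16 mm wide carries the stop screw (16 mm wide rubber nose, 80 mm above the hinge) in the lever's plane, its top 89 mm above the hinge and 89 to 101 mm to the +x side.
- mark_tip (a point): tip of the red pointer, 95 mm from the hinge axis and 26 mm to the +y side of the lever's plane. The pointer turns about the same axis as the lever; its z axis points along the pointer away from the hinge. It is clamped and does not move.
- vent_mark (a joint): lean of the red pointer, rad, counted as for the vent lever: the angle to set.
- frit_jar: bystander: amber glass jar with black cap, 52 mm wide, 75 mm tall, origin under its centre
- bead_cup: bystander: blue ceramic cup, 72 mm wide, 60 mm tall, origin under its centre
- pocket_lamp: bystander: black upright hand lamp, a cylinder 34 mm wide, 130 mm tall, origin under its centre
- paddle: bystander: flat paddle (spatula) with dark wooden handle lying on the bench, 250 mm long, along its x, origin under its middle
- release_jar: bystander: small white jar with green cap, 26 mm wide, 45 mm tall, standing on the front ledge of the annealer's top, origin under its centre

How it is judged (in metres and radians):
On the way, in this order (a step that is already met when the one before it is completed fails the run):
1. the cover is fully shut (within 3 mm) (value of joint cover below 0.003 m), for 0.2 s.
2. the vent lever is pressed on the stop screw's nose (3 N or more) (contact force between vent_lever and annealer above 3 N), for 0.1 s.
At the end, for the whole second after the job is handed in: the cover is shut within 3 mm, and the vent lever stands still within 0.06 rad of the red pointer's lean (value of joint cover below 0.003 m and angle between the z axis of lever_grip and the z axis of mark_tip, either way round below 0.06 rad and velocity of joint vent_lever between -0.03 and 0.03 rad/s); the robot touches nothing.
It fails at once if the lever is forced on its stop with more than 25 N (contact force between vent_lever and annealer above 25 N).
It fails at once if a bystander (jar, cup, lamp or paddle) is shifted by more than 25 mm (distance of any of frit_jar, bead_cup, pocket_lamp, paddle, release_jar from where it was at the start of the episode above 0.025 m).
It also fails if it takes over 64 s, if anything falls off the work surface, if the arm or the gripper's body presses on something with over 40 N, if the wrist force passes 120 N, or if a joint passes its speed limit or range.

## Working session

There is one attempt and no reset: what is moved stays moved. The work goes in short steps, Python scripts to look and compute and a shell command to move; the robot and the scene stay as the last step left them, time stands still between calls to the robot, and variables do not carry over. Pictures are saved under pics/ and viewed, at most 11 in all, crops included, and the job is handed in when it is done.

```bash
mkdir -p pics; cat > h.py <<'E'
import numpy as np, cv2
from bench import arm
def ray(cam,rc):
    c=arm.get_calibration(cam); E=np.array(c["extrinsics"]); f=192/np.tan(np.radians(c["vfov"])/2)
    d=np.array([(rc[1]-c["cx"])/f,(rc[0]-c["cy"])/f,1]); R=E[:3,:3]
    d=R.T@d; return -R.T@E[:3,3], d/np.linalg.norm(d)
def onz(cam,rc,z):
    o,d=ray(cam,rc); return o+d*(z-o[2])/d[2]
def tri(a,b):
    # nearest point to two (o,d) rays, and gap
    (o1,d1),(o2,d2)=a,b
    A=np.array([d1,-d2]).T; s=np.linalg.lstsq(A,o2-o1,rcond=None)[0]
    p,q=o1+s[0]*d1,o2+s[1]*d2; return (p+q)/2,np.linalg.norm(p-q)
def proj(cam,p):
    c=arm.get_calibration(cam); E=np.array(c["extrinsics"]); f=192/np.tan(np.radians(c["vfov"])/2)
    v=E[:3,:3]@p+E[:3,3]; return np.array([c["cy"]+f*v[1]/v[2],c["cx"]+f*v[0]/v[2]])
E
python3 - <<'E'
from h import *
np.set_printoptions(precision=1,suppress=True)
ims=[]
for c in("side","top"): 
    im=arm.camera(c); cv2.imwrite(f"pics/{c}0.png",im[...,::-1])
    print(c,ray(c,(192,256)),arm.get_calibration(c)["vfov"])
for n in "annealer cover_grip lever_grip vent_hinge mark_tip frit_jar bead_cup pocket_lamp paddle release_jar".split():
    r={}
    for c in("side","top"):
        L=arm.place_of(c,n); r[c]=[(np.round(x["centre"],1).tolist(),round(x["score"],2)) for x in L[:2]]
    print(n,r)
    if r["side"] and r["top"]: print("   ",*tri(ray("side",r["side"][0][0]),ray("top",r["top"][0][0])))
o=arm.get_obs();print(o["tcp_pos"],o["tool_rot"],o["t"])
E
```

```text
side (array([-109. ,  668.3, 1226.1]), array([ 0.4, -0.5, -0.8])) 42.1673672942575
top (array([ 271.6,    0.8, 1605.8]), array([ 0.2,  0. , -1. ])) 42.07715320903849
annealer {'side': [([207.0, 265.9], 0.67)], 'top': [([197.1, 283.1], 0.97)]}
    [560.8 -84.1 -35.9] 3.9139057628403062
cover_grip {'side': [([169.5, 271.4], 0.72)], 'top': [([191.9, 280.1], 0.67)]}
    [535.5 -66.7 176.3] 4.447226403359634
lever_grip {'side': [([196.7, 266.5], 0.48)], 'top': [([220.3, 241.7], 0.57)]}
    [448.5  44.6 222. ] 1.1852101477181065
vent_hinge {'side': [([214.6, 246.9], 0.58)], 'top': [([207.7, 238.4], 0.7)]}
    [503.7  59.5 107.8] 3.442590377467325
mark_tip {'side': [([205.2, 246.3], 0.54)], 'top': []}
frit_jar {'side': [([171.6, 372.6], 0.91)], 'top': [([245.3, 385.7], 0.57)]}
    [ 389.7 -405.7   18.3] 6.223990201884023
bead_cup {'side': [([319.5, 170.1], 0.85), ([170.4, 374.8], 0.66)], 'top': [([227.0, 140.5], 0.68)]}
    [463.2 386.4 -14.2] 9.464710714862779
pocket_lamp {'side': [([291.8, 129.2], 0.91), ([172.5, 374.0], 0.19)], 'top': [([186.2, 130.0], 0.64)]}
    [594.  419.3  11.2] 8.520944893535816
paddle {'side': [([133.6, 314.2], 0.86)], 'top': [([172.5, 389.9], 0.61)]}
    [ 640.  -428.1    5.9] 21.028706514441623
release_jar {'side': [([182.9, 306.3], 0.59), ([207.3, 246.6], 0.38)], 'top': [([220.9, 304.5], 0.54)]}
    [ 458.3 -140.2  120.1] 1.6142740127935031
[ 165.1 -628.7  192.7] [-0.   1.   0.1  0. ] 1.1
```

View pics/side0.png

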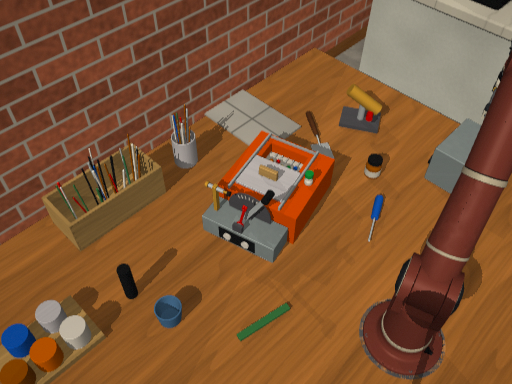

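View pics/top0.png

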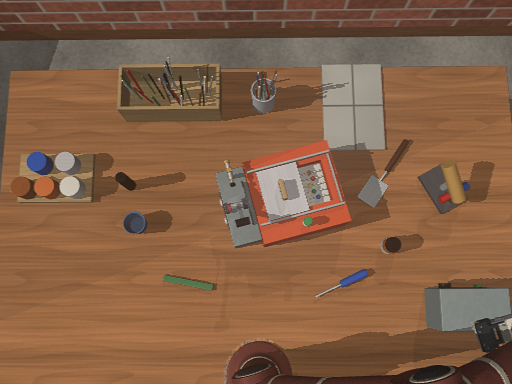

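```bash
cat >> h.py <<'E'
from scipy.spatial.transform import Rotation as Ro
def rot():
    q=np.array(arm.get_obs()["tool_rot"]); return Ro.from_quat(q,scalar_first=True).as_matrix()
def go(p,yaw=None):
    """shift in tool axes (row units) to world TCP p, turn so that tool y is along world angle yaw (mod pi)"""
    o=arm.get_obs(); R=rot(); d=R.T@(np.array(p)-o["tcp_pos"])/100; t=0
    if yaw is not None:
        a=np.arctan2(R[1,1],R[0,1]); t=-((yaw-a+np.pi/2)%np.pi-np.pi/2)/1.5
    print("t",o["t"],"tcp",np.round(o["tcp_pos"],1),"tool y ang",round(np.arctan2(R[1,1],R[0,1]),3),"F",np.round(o["force"],1),"row",np.round(d,3),round(t,3))
E
python3 - <<'E'
from h import *
print(rot().round(3)); go((480,-20,420),.25)
E=np.array(arm.get_calibration("wrist")["extrinsics"]); E=np.linalg.inv(E)
print(E[:3,3]-arm.get_obs()["tcp_pos"],E[:3,2], arm.get_calibration("wrist")["vfov"])
E
python3 -m pendant '[[0,0,-0.6,0],[0,0,-1,0]]' 1
```

```text
[[ 0.967  0.254  0.   ]
 [ 0.254 -0.967  0.   ]
 [ 0.    -0.    -1.   ]]
t 1.1 tcp [ 165.1 -628.7  192.7] tool y ang -1.314 F [-0.7  0.4  0.1] row [ 4.592 -5.087 -2.273] -1.043
[ 80.53996786  21.90724404 191.0272274 ] [-0.28658453 -0.07522502 -0.95509712] 63.7132167052713
t: 1.35
tcp_pos: [165.3, -629.2, 295.1]
tool_rot: [0.001, 0.992, 0.128, 0.0]
force: [-0.3, -1.1, 0.3]
finger_gap: 77.5
grasp_force: 0.0
```

```bash
python3 -m pendant '[[0.33,-0.33,-0.3,-0.1],[0.66,-0.66,-0.6,-0.2],[1,-1,-0.9,-0.3]]' >/dev/null
python3 -m pendant '[[0.5,-0.2,0,-0.12],[1,-0.42,0,-0.24]]' >/dev/null
python3 -m pendant '[[0.5,0,0,-0.12],[1,0,0,-0.25]]' 
python3 -c "
from h import *
go((480,-20,420),.25)"
```

```text
t: 2.22
tcp_pos: [334.0, -320.5, 383.0]
tool_rot: [0.0, 0.752, 0.66, -0.0]
force: [-0.0, -0.0, -0.2]
finger_gap: 7.5
grasp_force: 0.0
t 2.225 tcp [ 334.  -320.5  383. ] tool y ang -0.13 F [-0.  -0.  -0.2] row [ 3.169  1.057 -0.372] -0.254
```

```bash
python3 -m pendant '[[0.5,0.2,-0.1,-0.12],[1,0.4,-0.2,-0.24]]' >/dev/null
python3 -m pendant '[[0.5,0.2,0,0],[1,0.3,0,0]]' >/dev/null
python3 -m pendant '[[0.5,0.2,0,0],[1,0.3,0,0],[1,0.3,0,0]]' >/dev/null
cat > look.py <<'E'
from h import *; import sys
np.set_printoptions(precision=1,suppress=True)
im=arm.camera("wrist"); cv2.imwrite(f"pics/{sys.argv[1]}.png",im[...,::-1])
zs=dict(annealer=0,cover_grip=148,lever_grip=222,vent_hinge=85,mark_tip=175,release_jar=120)
for n in zs:
    for x in arm.place_of("wrist",n)[:2]: print(n,np.array(x["centre"]),round(x["score"],2),onz("wrist",x["centre"],zs[n]))
go((500,10,420),.25)
E
python3 look.py w0
```

```text
annealer [181.8 320.1] 0.88 [551.1 -73.6   0. ]
cover_grip [211.7 340.6] 0.81 [553.4 -80.1 148. ]
lever_grip [122.2 302. ] 0.69 [446.6  41.2 222. ]
vent_hinge [116.1 334.5] 0.97 [518.3  54.8  85. ]
mark_tip [100.8 338.1] 0.61 [493.3  75.6 175. ]
t 3.45 tcp [400.9 -21.4 402.5] tool y ang 0.221 F [-0.7  0.2 -0.1] row [ 0.1  1.  -0.2] -0.019
```

View pics/w0.png

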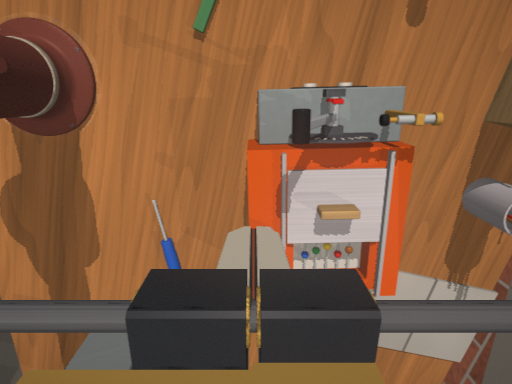

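```bash
python3 -m pendant '[[0.1,0.5,0.2,0],[0.2,1,0.4,0],[0.2,1,0.4,0]]' >/dev/null
python3 - <<'E'
from h import *
np.set_printoptions(precision=1,suppress=True)
for a,b in [((142,250),(145,412)),((155,284),(265,293)),((155,392),(295,378))]:
    z=132 if a[0]==155 else 120
    print("w0 NOTE uses current pose - skip") if 0 else None
E
python3 look.py w1
```

```text
annealer [195.3 275.6] 0.56 [557.2 -66.5   0. ]
cover_grip [230.9 277.1] 0.97 [551.  -73.6 148. ]
lever_grip [143.4 210.8] 0.63 [442.8  42.4 222. ]
vent_hinge [128.4 271.8] 0.93 [514.7  59.7  85. ]
vent_hinge [195.5 271.9] 0.33 [540.  -43.3  85. ]
mark_tip [113.5 264.3] 0.57 [494.3  83.1 175. ]
mark_tip [144.8 212.3] 0.32 [440.4  32.5 175. ]
release_jar [252.2 204.1] 0.67 [ 453.6 -147.1  120. ]
t 4.175 tcp [493.6  20.9 363.8] tool y ang 0.222 F [ 0.9  0.7 -0. ] row [-0.1  0.  -0.6] -0.019
```

View pics/w1.png

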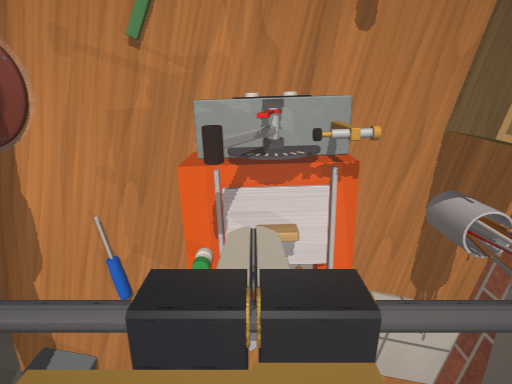

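```bash
python3 - <<'E'
from h import *
np.set_printoptions(precision=1,suppress=True)
for n,a,b,z in [("ctl",(101,194),(95,352),70),("kiln",(158.5,182),(155,357),120),("cover",(188,222),(186,328),128),("ctl left",(101,194),(157,197),70),("ctl right",(95,352),(153,353),70)]:
    p,q=onz("wrist",a,z),onz("wrist",b,z); d=q-p; print(n,p,q,np.linalg.norm(d),np.arctan2(d[1],d[0]))
h=np.array([516,58,85]);th=.22
X=np.array([np.cos(th),np.sin(th),0]);Y=np.array([-np.sin(th),np.cos(th),0]);Z=np.array([0,0,1])
for l in (-.35,-.3,-.25,-.2,-.15,-.1,0): print("mark",l,proj("wrist",h+26*Y+95*(np.sin(l)*X+np.cos(l)*Z)))
for l in (-.6,-.5,-.4,-.3): print("lev",l,proj("wrist",h+155*(np.sin(l)*X+np.cos(l)*Z)))
print("hinge",proj("wrist",h))
im=cv2.imread("pics/w1.png"); cv2.imwrite("pics/w1c.png",cv2.resize(im[85:185,180:400],None,fx=3.6,fy=3.6,interpolation=cv2.INTER_CUBIC))
E
```

```text
ctl [391.9  72.3  70. ] [621.8 133.   70. ] 237.74915097434408 0.2581058936306803
kiln [396.8  -6.4 120. ] [639.2  53.4 120. ] 249.71191454333277 0.24160172852187825
cover [461.2 -34.6 128. ] [609.8   1.9 128. ] 152.99391694431233 0.2408330991038813
ctl left [391.9  72.3  70. ] [410.6 -11.3  70. ] 85.6624055192128 -1.350255429387239
ctl right [621.8 133.   70. ] [650.9  49.3  70. ] 88.5419546221345 -1.2359186922020258
mark -0.35 [116.3 250.2]
mark -0.3 [116.4 254. ]
mark -0.25 [116.5 257.8]
mark -0.2 [116.5 261.7]
mark -0.15 [116.6 265.7]
mark -0.1 [116.6 269.7]
mark 0 [116.7 277.7]
lev -0.6 [142.8 200.3]
lev -0.5 [144.  211.3]
lev -0.4 [145.  223.7]
lev -0.3 [145.8 237.2]
hinge [129.8 272.3]
```

View pics/w1c.png

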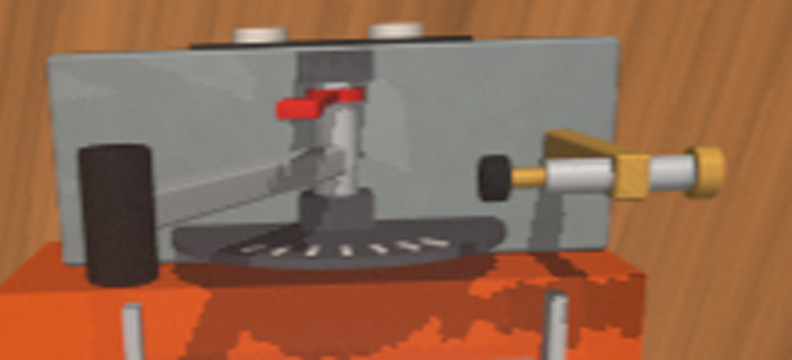

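```bash
python3 -c "
from h import *
go((544,-46,230),.243)"
```

```text
t 4.175 tcp [493.6  20.9 363.8] tool y ang 0.222 F [ 0.9  0.7 -0. ] row [-0.762  0.342  1.34 ] -0.014
```

```bash
python3 -m pendant '[[-0.38,0.17,0.4,-0.014],[-0.76,0.34,0.8,-0.014],[-0.76,0.34,1,-0.014],[-0.76,0.34,1,-0.014]]' | tail -4
python3 look.py w2; python3 -c "
from h import *
go((544,-46,138),.243)"
```

```text
tool_rot: [-0.001, 0.616, 0.788, -0.001]
force: [-0.3, 0.2, 0.3]
finger_gap: 0.6
grasp_force: 0.0
annealer [166.7 254.1] 0.63 [552.4 -65.1   0. ]
annealer [ 23.6 229.3] 0.27 [473.4 114.8   0. ]
cover_grip [200.2 253.9] 0.6 [552.1 -67.  148. ]
cover_grip [324.7 127.1] 0.33 [ 442.5 -258.   148. ]
lever_grip [ 54.2 147.1] 0.6 [447.1  44.5 222. ]
vent_hinge [ 67.7 253.7] 0.82 [519.5  63.8  85. ]
mark_tip [ 26.7 227. ] 0.8 [491.8  82.1 175. ]
release_jar [230.5 161.2] 0.97 [ 457.  -139.8  120. ]
t 5.025 tcp [544.4 -44.6 263.9] tool y ang 0.245 F [-0.1  1.2 -0.6] row [ 0.6 -0.3 -1.6] -0.003
t 5.025 tcp [544.4 -44.6 263.9] tool y ang 0.245 F [-0.1  1.2 -0.6] row [-0.012 -0.01   1.259] 0.001
```

View pics/w2.png

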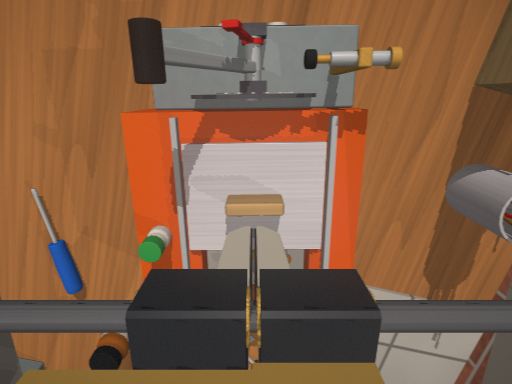

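```bash
python3 - <<'E'
from h import *
np.set_printoptions(precision=1,suppress=True)
t=np.array(arm.get_obs()["tcp_pos"]);R=rot()
f=lambda p:R.T[:2]@(p-t)
im=cv2.imread("pics/w2.png"); print(im[188:222,255].tolist())
for r,z in((195,128),(205,162),(215,162),(195,162),(142,128),(249,128)): print(r,z,f(onz("wrist",(r,255),z)))
print(proj("wrist",t-[0,0,0]))
E
```

```text
[[174, 176, 188], [172, 173, 185], [172, 175, 185], [175, 178, 188], [176, 179, 190], [173, 175, 186], [126, 146, 166], [82, 116, 147], [84, 119, 149], [84, 117, 147], [85, 121, 151], [86, 122, 153], [86, 124, 156], [86, 124, 155], [83, 120, 151], [92, 134, 169], [107, 162, 206], [106, 158, 201], [102, 152, 194], [99, 147, 188], [99, 147, 186], [97, 143, 182], [95, 141, 178], [95, 140, 178], [96, 141, 179], [98, 144, 181], [93, 139, 176], [80, 110, 136], [131, 133, 142], [132, 134, 142], [132, 135, 142], [130, 133, 142], [134, 137, 144], [130, 133, 141]]
195 128 [-24.3   2.7]
205 162 [-23.7   2.5]
215 162 [-34.6   2.5]
195 162 [-13.1   2.5]
142 128 [34.7  2.7]
249 128 [-91.4   2.8]
[224.1 252.3]
```

```bash
python3 -m pendant '[[0,0,0.4,0],[0,0,0.8,0],[0,0,1,0]]' >/dev/null
python3 -m pendant '[[0,0,0.2,0],[0,0,0.26,0],[0,0,0.26,0]]'
python3 -m pendant '[[-0.1,0,0,0],[-0.2,0,0,0],[-0.3,0,0,0],[-0.3,0,0,0]]'
python3 -m pendant '[[-0.1,0,0,0],[-0.2,0,0,0],[-0.3,0,0,0],[-0.4,0,0,0],[-0.5,0,0,0],[-0.6,0,0,0],[-0.6,0,0,0]]'
python3 -m pendant '[[-0.05,0,0,0],[-0.1,0,0,0],[-0.1,0,0,0]]'
```

```text
t: 5.78
tcp_pos: [544.2, -44.9, 137.1]
tool_rot: [0.0, 0.616, 0.788, 0.0]
force: [-0.4, 0.0, -0.5]
finger_gap: 0.7
grasp_force: 0.0
t: 6.28
tcp_pos: [552.3, -76.0, 137.4]
tool_rot: [0.001, 0.616, 0.787, 0.0]
force: [0.1, -1.3, 3.1]
finger_gap: 0.4
grasp_force: 1.8
t: 7.15
tcp_pos: [567.4, -133.5, 137.4]
tool_rot: [0.002, 0.616, 0.788, 0.001]
force: [1.4, 0.9, 4.5]
finger_gap: 0.2
grasp_force: 2.3
t: 7.52
tcp_pos: [569.6, -141.8, 137.4]
tool_rot: [0.001, 0.616, 0.788, 0.001]
force: [1.7, 1.9, 4.9]
finger_gap: 0.1
grasp_force: 2.6
```

```bash
for i in 1 2 3; do python3 -m pendant '[[-0.03,0,0,0],[-0.06,0,0,0],[-0.06,0,0,0]]' | egrep 'tcp_pos|force'; done; python3 look.py w3
```

```text
tcp_pos: [571.0, -147.2, 137.4]
force: [0.9, 2.0, 4.5]
grasp_force: 2.6
tcp_pos: [572.5, -153.0, 137.4]
force: [2.1, 3.3, 5.3]
grasp_force: 2.6
tcp_pos: [574.0, -158.8, 137.4]
force: [1.5, 2.9, 5.0]
grasp_force: 2.6
annealer [ 81.7 252.8] 0.86 [551.7 -66.4   0. ]
cover_grip [217.8 249. ] 0.71 [ 569.8 -150.6  148. ]
mark_tip [155.7  92.1] 0.54 [ 482.9 -126.1  175. ]
release_jar [155.7  91.3] 0.9 [ 457.1 -143.5  120. ]
t 9.0 tcp [ 574.  -158.9  137.4] tool y ang 0.245 F [2.  3.9 5.1] row [ 1.8 -0.3 -2.8] -0.003
```

View pics/w3.png

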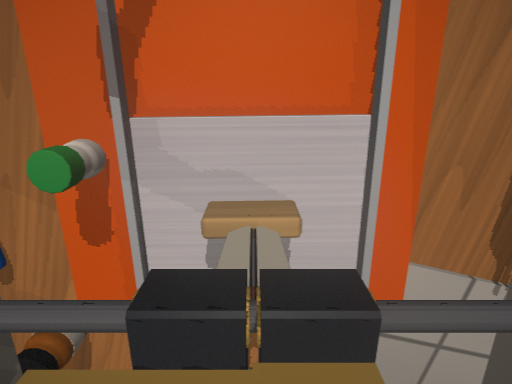

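```bash
python3 - <<'E'
from h import *
np.set_printoptions(precision=1,suppress=True)
t=np.array(arm.get_obs()["tcp_pos"]);R=rot()
f=lambda p:R.T[:2]@(p-t)
im=cv2.imread("pics/w3.png"); print([int(v) for v in im[190:245,215,2]])
for r,z in((201,128),(212,162),(236,162),(115,128)): print(r,z,f(onz("wrist",(r,252),z)))
for p in((0,0,0),(7.5,0,0),(-7.5,0,0),(7.5,0,-25),(0,0,-60)): print(p,proj("wrist",t+R@np.array(p)))
E
```

```text
[166, 163, 162, 160, 159, 163, 164, 163, 164, 161, 161, 136, 124, 127, 126, 125, 128, 126, 128, 133, 136, 132, 134, 131, 130, 127, 127, 142, 158, 176, 173, 168, 161, 156, 154, 153, 151, 149, 147, 144, 145, 144, 142, 141, 142, 141, 134, 115, 109, 123, 123, 123, 125, 121, 119]
201 128 [13.2 -0.2]
212 162 [18.4 -0.1]
236 162 [ 3.2 -0.1]
115 128 [70.7 -0.1]
(0, 0, 0) [224.2 252.2]
(7.5, 0, 0) [213.8 252.2]
(-7.5, 0, 0) [234.4 252.2]
(7.5, 0, -25) [229.6 252.1]
(0, 0, -60) [274.1 252. ]
```

```bash
python3 - <<'E'
from h import *
s=arm.camera("side")[...,::-1]; w=cv2.imread("pics/w3.png")
a=cv2.resize(s[110:230,200:350],(500,400),interpolation=cv2.INTER_CUBIC)
b=cv2.resize(w[190:290,180:330],(300,200),interpolation=cv2.INTER_CUBIC)
c=np.zeros((400,800,3),np.uint8); c[:,:500]=a; c[:200,500:]=b
t=np.array(arm.get_obs()["tcp_pos"])
print(proj("side",t),proj("side",t+[0,0,25]))
cv2.imwrite("pics/s3.png",c)
E
```

```text
[155.82783614 281.69777816] [150.01995235 282.10627454]
```

View pics/s3.png

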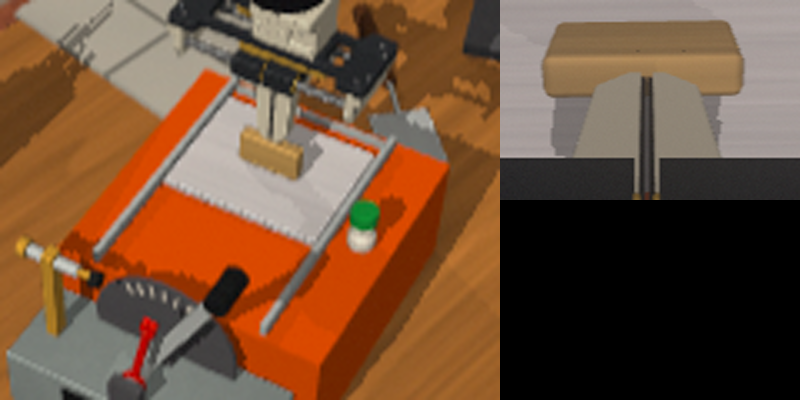

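```bash
python3 -m pendant '[[0,0,-0.15,0],[0,0,-0.3,0],[0.2,0,-0.3,0],[0.37,0,-0.3,0],[0.37,0,-0.3,0],[0.37,0,-0.15,0],[0.37,0,0,0],[0.37,0,0,0]]' | egrep 'tcp_pos|force'
for i in 1 2 ; do python3 -m pendant '[[0,0,0.02,0],[0,0,0.04,0],[0,0,0.04,0]]' | egrep 'tcp_pos|force'; done; python3 look.py w4
python3 - <<'E'
from h import *
s=arm.camera("side")[...,::-1]; w=cv2.imread("pics/w4.png")
a=cv2.resize(s[110:200,230:350],(400,300),interpolation=cv2.INTER_CUBIC)
b=cv2.resize(w[100:300,120:386],(400,300),interpolation=cv2.INTER_CUBIC)
cv2.imwrite("pics/s4.png",np.hstack([a,b]))
print(proj("side",np.array(arm.get_obs()["tcp_pos"])))
E
```

```text
tcp_pos: [562.0, -124.3, 134.3]
force: [-0.1, 1.1, 0.5]
grasp_force: 0.0
tcp_pos: [563.7, -123.7, 132.8]
force: [-0.5, -0.5, 0.2]
grasp_force: 0.0
tcp_pos: [563.4, -123.6, 128.5]
force: [-0.3, 0.7, -0.2]
grasp_force: 0.0
annealer [120.8 252.8] 0.68 [550.1 -67.9   0. ]
release_jar [210.1  96.6] 0.97 [ 457.6 -143.1  120. ]
t 11.15 tcp [ 563.6 -123.6  128.7] tool y ang 0.245 F [-0.6 -0.5  0.7] row [ 1.4 -0.3 -2.9] -0.004
[165.46739223 276.24604976]
```

View pics/s4.png

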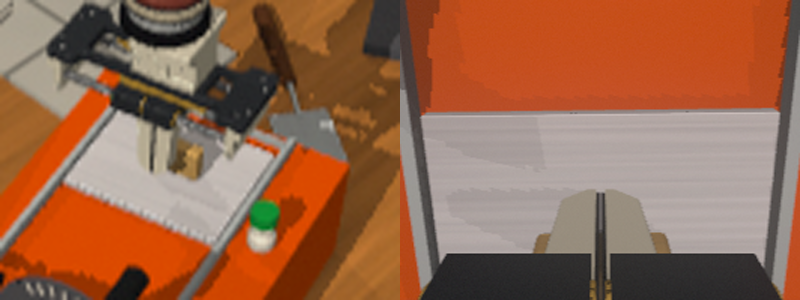

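```bash
for i in 1 2 ; do python3 -m pendant '[[0,0,0.02,0],[0,0,0.04,0],[0,0,0.04,0]]' | egrep 'tcp_pos|force'; done;  python3 -m pendant '[[-0.1,0,0,0],[-0.18,0,0,0],[-0.18,0,0,0]]' | egrep 'tcp_pos|force'
for i in 1 2 3; do  python3 -m pendant '[[-0.02,0,0,0],[-0.04,0,0,0],[-0.04,0,0,0]]' | egrep 'tcp_pos|force'; done
```

```text
tcp_pos: [563.4, -123.6, 124.4]
force: [-0.3, 0.2, -0.4]
grasp_force: 0.0
tcp_pos: [563.4, -123.6, 120.5]
force: [-0.7, -0.9, -0.6]
grasp_force: 0.0
tcp_pos: [568.3, -142.0, 120.7]
force: [-0.1, -0.3, 0.4]
grasp_force: 0.0
tcp_pos: [568.8, -144.4, 120.7]
force: [-0.9, 2.2, 0.3]
grasp_force: 1.5
tcp_pos: [570.1, -149.3, 120.7]
force: [0.2, 2.8, 0.5]
grasp_force: 1.2
tcp_pos: [570.3, -150.2, 120.7]
force: [-2.9, 6.8, 1.5]
grasp_force: 3.2
```

```bash
python3 -m pendant '[[-0.02,0,0,0],[-0.03,0,0,0],[-0.03,0,0,0],[-0.03,0,0,0]]' | egrep 'tcp_pos|force'
python3 look.py w5
python3 - <<'E'
from h import *
t=np.array(arm.get_obs()["tcp_pos"]);R=rot()
im=cv2.imread("pics/w5.png"); print([int(v) for v in im[60:200:1,252,0]])
for r in range(100,180,8): print(r,(R.T@(onz("wrist",(r,252),128)-t))[0].round(1),end=' ')
E
```

```text
tcp_pos: [570.2, -150.1, 120.7]
force: [-4.1, 9.1, 3.2]
grasp_force: 5.1
annealer [ 93.4 254.4] 0.88 [551.1 -67.6   0. ]
release_jar [175.6  82.8] 0.86 [ 456.5 -144.5  120. ]
t 14.3 tcp [ 570.2 -150.1  120.8] tool y ang 0.248 F [-3.9 10.   3.3] row [ 1.7 -0.3 -3. ] -0.001
[30, 25, 30, 24, 30, 27, 27, 27, 28, 25, 30, 28, 21, 28, 27, 28, 25, 27, 26, 26, 28, 27, 24, 26, 29, 28, 25, 29, 23, 25, 29, 27, 31, 29, 23, 22, 28, 26, 27, 24, 28, 27, 27, 24, 29, 28, 23, 28, 26, 29, 26, 24, 26, 28, 26, 29, 27, 30, 28, 27, 30, 32, 30, 30, 31, 29, 31, 30, 34, 32, 31, 29, 34, 34, 35, 33, 32, 36, 35, 37, 35, 35, 33, 38, 34, 39, 39, 37, 35, 37, 39, 38, 40, 40, 41, 73, 126, 137, 176, 159, 158, 159, 159, 159, 157, 160, 165, 160, 155, 156, 157, 160, 163, 162, 164, 164, 163, 161, 161, 158, 158, 160, 160, 159, 156, 159, 160, 159, 160, 162, 160, 159, 160, 162, 162, 161, 158, 161, 159, 160]
100 80.2 108 75.7 116 71.2 124 66.7 132 62.0 140 57.3 148 52.5 156 47.7 164 42.8 172 37.8
```

```bash
python3 -m pendant '[[0.05,0,0,0],[0.05,0,-0.3,0],[0.05,0,-0.7,0],[0.05,0,-1,0],[0.05,0,-1,0]]' | egrep 'tcp_pos|force'
python3 -m pendant '[[0.3,0,-0.4,0],[0.6,-0.1,-0.7,0],[0.9,-0.15,-0.8,0],[0.9,-0.15,-0.8,0]]' | egrep 'tcp_pos|force'
cat > mark.py <<'E'
from h import *
np.set_printoptions(precision=2,suppress=True)
im=arm.camera("wrist"); cv2.imwrite("pics/w6.png",im[...,::-1])
for n,z in(("mark_tip",178),("vent_hinge",85),("lever_grip",222)):
    for x in arm.place_of("wrist",n)[:1]: print(n,np.array(x["centre"]),x["score"],onz("wrist",x["centre"],z))
th=.245;X=np.array([np.cos(th),np.sin(th),0]);Y=np.array([-np.sin(th),np.cos(th),0]);Z=np.array([0,0,1])
h=np.array([517,62,85])
r=im.astype(int); m=((r[...,0]>150)&(r[...,1]<50)&(r[...,2]<60)); n,l,s,c=cv2.connectedComponentsWithStats(m.astype(np.uint8)); print([(s[i].tolist()) for i in range(1,n) if s[i][4]>20])
for l in (-.4,-.3,-.2,-.1): print("mark",l,[proj("wrist",h+26*Y+k*(np.sin(l)*X+np.cos(l)*Z)) for k in (40,95)])
for l in (-.6,-.5,-.4): print("lev",l,proj("wrist",h+155*(np.sin(l)*X+np.cos(l)*Z)))
print("h",proj("wrist",h)); go((517,0,300),.245)
E
python3 mark.py
```

```text
tcp_pos: [572.3, -153.1, 223.2]
force: [0.5, -0.3, -1.0]
grasp_force: 0.0
tcp_pos: [533.7, -65.8, 301.1]
force: [0.7, 0.4, -0.3]
grasp_force: 0.0
mark_tip [ 11.6 246.1] 0.87 [491.22  78.59 178.  ]
vent_hinge [ 56.8 262.5] 0.62 [514.97  55.46  85.  ]
lever_grip [ 35.  176.3] 0.58 [445.13  40.12 222.  ]
[[241, 9, 15, 7, 83], [265, 28, 8, 4, 28]]
mark -0.4 [array([ 20.84, 252.23]), array([  8.5 , 228.47])]
mark -0.3 [array([ 20.53, 255.76]), array([  7.5 , 238.09])]
mark -0.2 [array([ 20.3 , 259.42]), array([  6.75, 248.26])]
mark -0.1 [array([ 20.16, 263.17]), array([  6.27, 258.79])]
lev -0.6 [ 31.93 163.23]
lev -0.5 [ 29.89 177.13]
lev -0.4 [ 28.07 193.26]
h [ 51.7  265.39]
t 15.625 tcp [533.9 -69.5 299.2] tool y ang 0.241 F [-0.4  0.6  0.5] row [ 0.71  0.   -0.01] -0.002
```

View pics/w6.png

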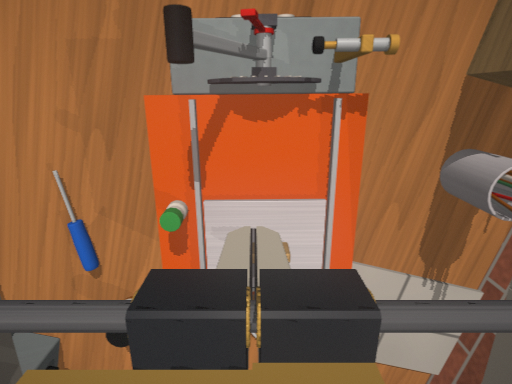

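```bash
cat > fit.py <<'E'
from h import *; import json,os,sys
from scipy.optimize import least_squares
np.set_printoptions(precision=3,suppress=True)
arm.camera("wrist"); c=arm.get_calibration("wrist"); D=json.load(open("d.json")) if os.path.exists("d.json") else []
if len(sys.argv)>1: D=[]
for n in("mark_tip","vent_hinge","lever_grip"):
    for x in arm.place_of("wrist",n)[:1]:
        if x["score"]>.4: D.append([n,list(map(float,x["centre"])),np.array(c["extrinsics"]).tolist(),float(c["cx"]),float(c["cy"]),float(c["vfov"])])
json.dump(D,open("d.json","w"))
th=.245;X=np.array([np.cos(th),np.sin(th),0]);Y=np.array([-np.sin(th),np.cos(th),0]);Z=np.array([0,0,1])
def res(p):
    h=np.array([p[0],p[1],85]); P=dict(vent_hinge=h,mark_tip=h+26*Y+95*(np.sin(p[2])*X+np.cos(p[2])*Z),lever_grip=h+155*(np.sin(p[3])*X+np.cos(p[3])*Z)); o=[]
    for n,rc,E,cx,cy,vf in D:
        E=np.array(E);f=192/np.tan(np.radians(vf)/2);v=E[:3,:3]@P[n]+E[:3,3]; o+=[cy+f*v[1]/v[2]-rc[0],cx+f*v[0]/v[2]-rc[1]]
    return o
s=least_squares(res,[517,60,-.2,-.5],loss="soft_l1")
print(s.x); print([ (d[0][:4],r.round(1).tolist()) for d,r in zip(D,np.reshape(res(s.x),(-1,2)))])
print("grip",np.r_[s.x[:2],85]+155*(np.sin(s.x[3])*X+np.cos(s.x[3])*Z))
E
python3 fit.py new
python3 -m pendant '[[0.3,0,0,0],[0.6,0,0,0],[0.6,0,0,0]]' >/dev/null; python3 fit.py
python3 -m pendant '[[0.1,-0.4,0,0],[0.2,-0.7,0,0],[0.2,-0.7,0,0]]' >/dev/null; python3 fit.py
python3 -m pendant '[[0,0.4,-0.2,0],[0,0.8,-0.3,0],[0,1,-0.3,0],[0,1,-0.3,0]]' >/dev/null; python3 fit.py; python3 -c "
from h import *
go((445,41,300),.245)"
```

```text
[514.361  64.439   0.042  -0.464]
[('vent', [0.4, 0.0]), ('leve', [-0.2, -0.0])]
grip [447.125  47.629 223.642]
[515.72   63.581  -4.321  -0.48 ]
[('vent', [1.4, 1.0]), ('leve', [1.8, -1.0]), ('vent', [-4.3, -2.4]), ('leve', [-3.7, 2.1])]
grip [446.328  46.231 222.509]
[515.152  63.106  -0.18   -0.483]
[('vent', [1.7, 0.4]), ('leve', [2.3, -2.3]), ('vent', [-4.1, -2.9]), ('leve', [-3.3, 0.9]), ('mark', [-1.4, 0.0]), ('vent', [-0.3, 0.6]), ('leve', [1.7, 0.4])]
grip [445.373  45.659 222.301]
[515.806  63.505  -0.189  -0.491]
[('vent', [1.5, 1.0]), ('leve', [2.1, -2.7]), ('vent', [-4.3, -2.3]), ('leve', [-3.6, 0.6]), ('mark', [-1.6, -0.1]), ('vent', [-0.4, 1.2]), ('leve', [1.4, -0.1]), ('mark', [-0.5, 0.1]), ('vent', [-0.4, -1.3]), ('leve', [1.7, 1.5])]
grip [444.909  45.779 221.691]
t 17.675 tcp [543.1  17.4 330.6] tool y ang 0.244 F [ 1.1 -0.7  1.2] row [ 0.466 -0.895  0.307] -0.001
```

```bash
python3 -m pendant '[[0.2,-0.3,0.1,0],[0.4,-0.6,0.2,0],[0.51,-0.88,0.3,0],[0.51,-0.88,0.3,0],[0.51,-0.88,0.3,0]]' -0.2; python3 -c "
from h import *
go((445,46,198),.245)"; python3 fit.py;  python3 - <<'E'
from h import *
im=arm.camera("wrist")[...,::-1]; s=arm.camera("side")[...,::-1]
cv2.imwrite("pics/s7.png",np.hstack([cv2.resize(im[60:300,100:420],(400,300)),cv2.resize(s[130:250,190:350],(400,300),interpolation=cv2.INTER_CUBIC)]))
print(proj("side",np.array(arm.get_obs()["tcp_pos"])))
E
```

```text
t: 18.3
tcp_pos: [446.9, 45.4, 301.4]
tool_rot: [0.001, 0.616, 0.788, 0.001]
force: [0.2, -0.4, -0.2]
finger_gap: 46.2
grasp_force: 0.0
t 18.3 tcp [446.9  45.4 301.4] tool y ang 0.243 F [ 0.2 -0.4 -0.2] row [ 0.012 -0.019  1.034] -0.001
[515.586  63.117  -0.192  -0.484]
[('vent', [1.8, 0.8]), ('leve', [2.4, -2.0]), ('vent', [-4.0, -2.6]), ('leve', [-3.2, 1.2]), ('mark', [-1.3, -0.7]), ('vent', [-0.2, 0.9]), ('leve', [1.8, 0.6]), ('mark', [-0.2, -0.4]), ('vent', [-0.1, -1.5]), ('leve', [2.1, 2.1]), ('mark', [0.4, 2.4]), ('vent', [-0.8, 0.1]), ('leve', [-1.0, -2.7])]
grip [445.575  45.612 222.175]
[177.22184094 267.29409687]
```

View pics/s7.png

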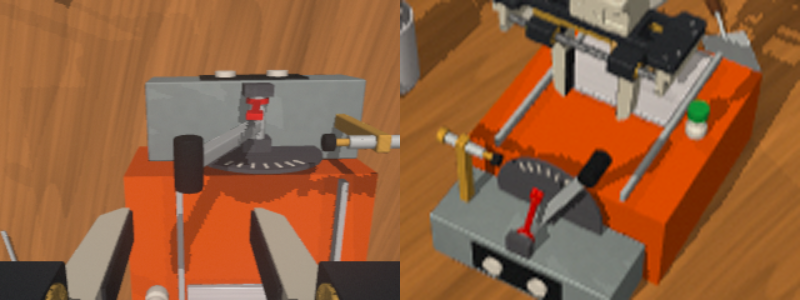

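```bash
python3 -m pendant '[[0.01,-0.02,0.3,0],[0.01,-0.02,0.6,0],[0.01,-0.02,0.85,0],[0.01,-0.02,1,0],[0.01,-0.02,1,0]]' | egrep 'tcp_pos|force'
python3 -m pendant '[[0,0,0.07,0],[0,0,0.15,0],[0,0,0.15,0]]' | egrep 'tcp_pos|force'
python3 -m pendant '[[0,0,0,0],[0,0,0,0],[0,0,0,0],[0,0,0,0],[0,0,0,0]]' 1 5; python3 fit.py
```

```text
tcp_pos: [443.5, 46.4, 200.0]
force: [1.1, -0.1, 0.4]
grasp_force: 0.0
tcp_pos: [443.5, 46.3, 185.4]
force: [0.2, -0.8, -0.2]
grasp_force: 0.0
t: 20.23
tcp_pos: [444.5, 46.6, 185.9]
tool_rot: [0.0, 0.616, 0.788, 0.001]
force: [1.0, 0.3, 0.5]
finger_gap: 23.6
grasp_force: 4.8
[515.647  63.03   -0.194  -0.49 ]
[('vent', [1.9, 0.8]), ('leve', [2.7, -2.8]), ('vent', [-3.9, -2.5]), ('leve', [-3.1, 0.4]), ('mark', [-1.2, -0.9]), ('vent', [-0.1, 1.0]), ('leve', [1.9, -0.3]), ('mark', [-0.1, -0.5]), ('vent', [-0.1, -1.5]), ('leve', [2.2, 1.4]), ('mark', [0.5, 2.2]), ('vent', [-0.7, 0.1]), ('leve', [-1.1, -3.5]), ('mark', [1.4, 0.1]), ('vent', [-1.9, -0.1]), ('leve', [-0.4, 2.1])]
grip [444.898  45.341 221.772]
```

```bash
python3 -m pendant '[[0,0.1,-0.05,0],[0,0.2,-0.09,0],[0,0.31,-0.12,0],[0,0.42,-0.15,0],[0,0.53,-0.17,0],[0,0.65,-0.18,0],[0,0.77,-0.18,0],[0,0.88,-0.17,0],[0,0.96,-0.165,0],[0,0.96,-0.165,0]]'
```

```text
t: 21.68
tcp_pos: [538.4, 70.2, 201.9]
tool_rot: [0.0, 0.616, 0.788, 0.001]
force: [1.7, 0.6, -0.4]
finger_gap: 21.6
grasp_force: 5.0
```

```bash
python3 -m pendant '[[0,0.08,0.015,0],[0,0.15,0.03,0],[0,0.19,0.04,0],[0,0.22,0.05,0],[0,0.22,0.05,0]]' | egrep 'tcp_pos|force'
python3 -m pendant '[[0,0.02,0.005,0],[0,0.03,0.01,0],[0,0.03,0.01,0]]' | egrep 'tcp_pos|force'
python3 -m pendant '[[0,0.02,0.005,0],[0,0.03,0.01,0],[0,0.03,0.01,0]]' | egrep 'tcp_pos|force'
```

```text
tcp_pos: [558.8, 75.1, 197.0]
force: [0.5, -0.1, -0.8]
grasp_force: 5.0
tcp_pos: [561.3, 75.8, 196.2]
force: [-1.9, -0.0, 0.1]
grasp_force: 5.0
tcp_pos: [564.4, 76.6, 195.2]
force: [-0.5, 0.6, 0.3]
grasp_force: 5.1
```

```bash
for i in 1 2 3 4; do python3 -m pendant '[[0,0.015,0.005,0],[0,0.03,0.01,0],[0,0.03,0.01,0]]' | egrep 'tcp_pos|force|gap'; done
```

```text
tcp_pos: [567.4, 77.3, 194.2]
force: [-0.9, 0.3, 0.7]
finger_gap: 21.8
grasp_force: 5.4
tcp_pos: [570.2, 78.1, 193.2]
force: [-0.9, 0.7, 1.6]
finger_gap: 22.1
grasp_force: 5.6
tcp_pos: [573.1, 78.8, 192.2]
force: [-1.1, 0.6, 1.9]
finger_gap: 21.9
grasp_force: 5.7
tcp_pos: [575.2, 79.4, 191.3]
force: [-3.5, -0.5, 5.1]
finger_gap: 22.1
grasp_force: 6.1
```

```bash
for i in 1 2; do python3 -m pendant '[[0,0.01,0.004,0],[0,0.02,0.008,0],[0,0.02,0.008,0]]' | egrep 'tcp_pos|force|gap'; done
```

```text
tcp_pos: [576.5, 79.7, 190.7]
force: [-5.5, 0.1, 7.0]
finger_gap: 22.3
grasp_force: 6.4
tcp_pos: [577.9, 80.0, 190.1]
force: [-6.6, -1.3, 8.4]
finger_gap: 22.6
grasp_force: 6.6
```

```bash
python3 -m pendant '[[0,-0.1,-0.04,0],[0,-0.2,-0.07,0],[0,-0.32,-0.1,0],[0,-0.44,-0.12,0],[0,-0.56,-0.135,0],[0,-0.68,-0.14,0],[0,-0.8,-0.135,0],[0,-0.9,-0.12,0],[0,-0.96,-0.115,0],[0,-0.96,-0.115,0]]'; rm -f d2.json; python3 fit.py new; python3 -c "
from h import *
go((487.2,55.9,201.3),.245)"
```

```text
t: 26.55
tcp_pos: [484.6, 56.4, 200.5]
tool_rot: [-0.001, 0.616, 0.788, -0.002]
force: [-1.4, -1.0, 2.5]
finger_gap: 22.0
grasp_force: 5.0
[513.658  63.057  -0.181   6.093]
[('mark', [0.6, -0.0]), ('vent', [1.6, -0.1]), ('leve', [-2.3, 0.1])]
grip [485.289  55.964 237.217]
t 26.75 tcp [485.2  56.6 200.6] tool y ang 0.244 F [-1.4 -0.9  1.1] row [-0.011  0.018 -0.007] -0.0
```

```bash
python3 -m pendant '[[0,0.01,0,0],[0,0.01,0,0]]' >/dev/null; python3 -m pendant '[[0,0.01,0,0],[0,0.01,0,0],[0,0.01,0,0],[0,0.01,0,0]]' -0.2 | egrep 'force|gap'
python3 -m pendant '[[0,0,-0.2,0],[0,0,-0.5,0],[0,0,-0.8,0],[0,0,-1,0],[0,0,-1,0]]' | egrep 'tcp_pos|force|gap'; python3 fit.py new
python3 -m pendant '[[-0.2,0.2,-0.2,0],[-0.4,0.3,-0.3,0],[-0.4,0.3,-0.3,0]]'| egrep 'tcp_pos|force|gap'; python3 fit.py
python3 -m pendant '[[-0.2,0.1,0,0],[-0.4,0.1,0,0],[-0.4,0.1,0,0]]' >/dev/null; python3 fit.py
```

```text
force: [-0.1, -0.8, -0.1]
finger_gap: 54.5
grasp_force: 0.0
tcp_pos: [489.4, 58.1, 302.4]
force: [-0.7, -0.3, -0.3]
finger_gap: 55.9
grasp_force: 0.0
[513.642  62.061  -0.203  -0.173]
[('mark', [0.1, -0.0]), ('vent', [0.2, -0.0]), ('leve', [-0.2, 0.0])]
grip [487.798  55.6   237.694]
tcp_pos: [527.9, 24.5, 330.1]
force: [0.3, 0.4, -1.0]
finger_gap: 56.1
grasp_force: 0.0
[512.549  63.315  -0.173  -0.177]
[('mark', [-1.3, 2.1]), ('vent', [-0.9, -0.6]), ('leve', [-1.9, -1.6]), ('mark', [0.6, -2.7]), ('vent', [2.1, 0.5]), ('leve', [2.7, 2.8])]
grip [486.088  56.699 237.581]
[513.14   63.999  -0.181  12.377]
[('mark', [-1.8, 2.0]), ('vent', [-1.2, -0.0]), ('leve', [-2.6, -3.0]), ('mark', [0.1, -2.7]), ('vent', [1.7, 1.0]), ('leve', [2.1, 1.5]), ('mark', [0.8, 0.0]), ('vent', [-0.4, -1.3]), ('leve', [0.3, 0.2])]
grip [484.783  56.909 237.219]
```

```bash
python3 -c "
from bench import arm
print(arm.job_done())"
```

```text
the job is handed in; nothing more can be done
None
```

I handed the job in; it gave no verdict. The cover was pushed against its stop. The lever was pressed on its stop nose (about 10–15 N, estimated), then set at about -0.18 rad, within about 0.03 rad of the pointer by camera. The gripper is open and clear, and I felt no contact with the jars, cup, lamp or paddle.

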